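Flip the tip box shut

ROBOT

A 6-joint arm with a two-finger parallel gripper is mounted at the origin on the work surface. World frame = base frame: x ahead of the robot, y to its left, z up, the work surface at z = 0. Lengths are in m, angles in rad, forces in N, time in s.
With the tool pointing down it reaches from about 0.4 to 0.925 m from the base axis. Payload 3.4 kg.
Tool frame: the origin (TCP) lies at the centre of the arm's flange, where the gripper is bolted on; the fingertips stand 173 mm ahead of it and the grasp point (between the pads) lies 155 mm ahead of it (ctrl.nose_length is the distance from the TCP to the fingertips, in m); z points along the fingers, y is the line along which they close (so a half turn about z gives the same grasp; the last joint's range is limited). The gripper opens to 85 mm and grips with 20 to 120 N. Pads are 22 mm wide; open, the fingers measure 114 mm over their backs; the gripper's body (76 mm by 85 mm) begins 54 mm behind the grasp point. The pads swing forward as they close: fully open they stand 13 mm farther back than shut.
Start: joints at [1.141, 0.307, 1.506, -0, 1.328, -0.073], TCP at [0.201, 0.539, 0.405] pointing down, gripper open.
Joint ranges: [-3.12, 3.12], [-1.05, 2.28], [0.14, 2.33], [-1.42, 4.57], [0.1, 2.73], [-2.68, 2.68]. Speed limits (rad/s): [2.57, 2.57, 3.14, 3.14, 3.14, 3.14].

INTERFACE

Orientations are given as a unit quaternion [w, x, y, z].
In Python, from cell import ctrl, get_image, camera_params gives the robot as it stands. The module is installed in compiled form; this text tells all that it offers.
- The arm moves only by the tool step_arm, never from a script. Its arguments are lists of equal length, an entry for each row: "travel": the shift along the tool's x, y, z in cm, a list of three; "turn": the turn, a rotation vector about the tool's x, y, z in rad, a list of three; "jaw": the gripper command: -1 is shut, 1 is fully open, values between are in proportion. In form: {"travel": [[tx, ty, tz], ...], "turn": [[rx, ry, rz], ...], "jaw": [jaw, ...]}. A call has 1 to 5 rows; each row shifts and turns the commanded pose from where the row before left it, along the tool's axes as they then stand; what a row does not reach is not made up. A row lasts 1/10 s, in which the tool goes at most 50 mm and 8.59 degrees, less where a joint would pass 70% of its speed; a pose out of reach is approached as far as the arm can. A call is refused whole if a number of a shift passes 5 or a number of a turn 0.15, either way. A call with a gripper value outside its range is refused whole. The fingers move at their own pace and stop on an object; the grip force is fixed at half the most. Time passes only in rows, so rows that do not move let the fingers close. It gives the time, the measured TCP pose, the force, the opening and the grip force at its end, in the units of the state.
- ctrl.observe(): the state, without advancing time (a new reading comes with each control period).
- get_image(name): name is "side" or "top"; returns the picture (420x560x3 uint8, red, green, blue); there is no depth.
- camera_params(name): a dict with "K" (3x3 intrinsics, pixels), "k1" (the pictures are not rectified: a ray, as slopes to the right and down, at radius r is drawn at 1 + k1 r^2 times it, then the intrinsics apply), "origin" and "orientation" of the camera in the world. Camera axes: x right, y down, z forward; pixel columns grow to the right and rows downward; lengths in m; the calibration is good to about 2 mm. A picture is of the moment at which its call begins. camera_params takes no time and is no camera call.
- ctrl.sign_off(): hands the job in; it is judged then, once.
The state is a dict: "t": time; "joint_pos": joint angles; "qd": joint speeds; "joint_efforts": joint torques, N m; "position": TCP position; "tcp_rot": TCP orientation; "contact_force": force on the tool from outside, world axes, zero at the start; "moment": the same for the moment, N m; "width": finger opening in m; "finger_force": force on a finger pad.
Only numpy, scipy, OpenCV 4.12 (cv2) and the standard library are available. Lean on these libraries where they do the work, as an engineer would, in place of code of your own. Each camera call takes 0.05 s, during which the arm holds its last target. There are 200 camera calls.

TASK

Two pipette tip boxes stand open on the bench; one still has tips in it. Close that one: push its lid over with the fingertips and press it down until it is fully shut, without touching the clean tips or the inside of the lid, and without picking the box up, tipping it or shoving it out of its place. Leave the empty box standing open and the other labware undisturbed.

Things in the scene. Friction and masses are not known exactly. Their poses are not given: they have to be found in the camera images.
- box_tips: a pipette tip box, 86 mm (x) by 123 mm (y); white base 58 mm high whose top is a blue 8 x 12 grid plate, loose on the bench, about 0.3 kg with the lid. Origin: centre of its underside; z up, front faces its own -x, the lid hinges along its rear (+x) long top edge. This is the one that holds tips.
- tips: the pale-blue tips standing in box_tips: seven of the twelve short rows, filling the grid plate from its own -y end to 8 mm past the middle, sticking up 13 mm above the plate (71 mm above the bench). Fixed to the box; origin and axes are those of box_tips.
- lid_tips (a joint): lid hinge of the box with tips, rad: 0 = fully shut, its rim flush on the base; grows as it opens; about 1.57 = lid on edge; stop at 1.95. Starts open at 1.6 to 1.9. Stiff hinge (about 0.035 N m friction), no spring or latch: the lid stays at any angle it is left, so push it all the way.
- lid_tips_hinge (a point): middle of the hinge line of box_tips: 43 mm to the rear (+x) of the box's centre, 58 mm above the bench; axes as the box, the hinge line runs along its y.
- lid_tips_top (a point): centre of the flat outer face of that lid, z out of the face. The lid is a frosted pale-blue hood, 86 x 123 mm, 40 mm deep, 2.2 mm walls, 45 g. In the lid this point lies 43 mm from the hinge line along the face and 40 mm off it. Shut, the face is the level top, 98 mm above the bench; open, it looks to the rear of the box and the lid's upper edge is about 150 mm above the bench.
- lid_tips_tab (a point): middle of the small thumb tab on the front rim of that lid: in the lid, 90 mm from the hinge line; 62 mm above the bench when shut.
- lid_inside: the inner faces of that lid (to be kept clean); origin on the hinge line, at lid_tips_hinge, axes turning with the lid: x from the front rim to the hinge, y along the hinge, z out through the lid's flat face.
- box_empty: a pipette tip box, 86 mm (x) by 123 mm (y); white base 58 mm high whose top is a blue 8 x 12 grid plate, loose on the bench, about 0.3 kg with the lid. Origin: centre of its underside; z up, front faces its own -x, the lid hinges along its rear (+x) long top edge. This one is empty and stays open.
- lid_empty (a joint): lid hinge of the empty box, rad: 0 = fully shut, its rim flush on the base; grows as it opens; about 1.57 = lid on edge; stop at 1.95. Starts open at 1.6 to 1.9. Stiff hinge (about 0.035 N m friction), no spring or latch: the lid stays at any angle it is left, so push it all the way.
- tube_rack: blue grid rack, 105 (x) x 125 (y) x 62 mm, with five clear tubes with lilac caps up to 116 mm high; loose; origin: centre of the underside.
- pipette: white hand pipette with lilac plunger lying on the bench along its own y, 260 mm long, 26 mm thick; loose; origin on the bench under its middle.
- beaker: glass beaker, 88 mm across, 118 mm high; loose; origin: centre of the underside.
- flask: conical glass flask, 88 mm across the foot, 123 mm high; loose; origin: centre of the underside.
- small_bottle: cream bottle with a black cap, 66 mm across, 125 mm high; loose; origin: centre of the underside.
Not all that is in view belongs to the job. Leave any orange or red look-alike of the box_empty alone.

How it is judged:
At the end, for the whole second after the job is handed in: The lid of the box with tips is fully shut (within 0.04 rad), the box stands flat and at rest within 30 mm of where it stood; the empty box is still open (over 1.4 rad), and it and all other labware stand within 30 mm of their places (value of joint lid_tips below 0.04 rad and angle between each of box_tips, box_empty's own z axis and vertical below 0.05 rad and height (world z) of box_tips below 0.004 m and distance of each of box_tips, box_empty, tube_rack, pipette, beaker, flask, small_bottle from where it was at the start of the episode below 0.03 m and linear speed of box_tips below 0.02 m/s and value of joint lid_empty above 1.4 rad); the robot touches nothing.
It fails at once if the clean tips or the inside of their lid are touched (contact force between the fingers and tips above 0.3 N or contact force between the fingers and lid_inside above 0.3 N).
It fails at once if the box with tips is picked up or tipped (height (world z) of box_tips above 0.012 m or angle between box_tips's own z axis and vertical above 0.25 rad).
It fails at once if the box with tips is shoved more than 30 mm out of its place (distance of box_tips from where it was at the start of the episode above 0.03 m).
It fails at once if the empty box is closed, shoved or tipped (value of joint lid_empty below 1.4 rad or distance of box_empty from where it was at the start of the episode above 0.03 m or angle between box_empty's own z axis and vertical above 0.25 rad).
It fails at once if other labware is knocked or moved more than 30 mm (distance of any of tube_rack, pipette, beaker, flask, small_bottle from where it was at the start of the episode above 0.03 m or angle between any of tube_rack, pipette, beaker, flask, small_bottle's own z axis and vertical above 0.35 rad).
It also fails if it takes over 35 s, if anything falls off the work surface, if the arm or the gripper's body presses on something with over 40 N, if the wrist force passes 120 N, or if a joint passes its speed limit or range.

## Working session

There is one attempt and no reset: what is moved stays moved. The work goes in short steps, Python scripts to look and compute and a tool call to move; the robot and the scene stay as the last step left them, time stands still between calls to the robot, and variables do not carry over. Pictures are saved under pics/ and viewed, at most 10 in all, crops included, and the job is handed in when it is done.

Besides the shell and the picture viewer there is one more tool, called as name(argument=value, ...) on one line, values as JSON. step_arm: Moves the arm, as the interface text tells. Its arguments: {"type":"object","properties":{"travel":{"type":"array","items":{"type":"array","items":{"type":"number"}}},"turn":{"type":"array","items":{"type":"array","items":{"type":"number"}}},"jaw":{"type":"array","items":{"type":"number"}}},"required":["travel","turn","jaw"]}

```bash
mkdir -p pics; cat > h.py <<'E'
import numpy as np, cv2
from cell import ctrl, get_image, camera_params
from scipy.spatial.transform import Rotation as R
def cam(n):
    p=camera_params(n); o=np.array(p["orientation"],float)
    M=o if o.shape==(3,3) else R.from_quat(o[[1,2,3,0]]).as_matrix()
    return np.array(p["K"]),p["k1"],np.array(p["origin"]),M
def ray(n,uv):
    K,k,o,M=cam(n); d=(np.array(uv,float)-K[:2,2])/[K[0,0],K[1,1]]
    s=d.copy()
    for _ in range(30): s=d/(1+k*(s@s))
    return o,M@np.r_[s,1]
def onplane(n,uv,z):
    o,d=ray(n,uv); return o+d*(z-o[2])/d[2]
def proj(n,P):
    K,k,o,M=cam(n); q=M.T@(np.array(P)-o); s=q[:2]/q[2]; s=s*(1+k*(s@s)); return s*[K[0,0],K[1,1]]+K[:2,2]
E
python3 - <<'E'
from h import *
for n in("side","top"):
    im=get_image(n); cv2.imwrite(f"pics/{n}0.png",im[:,:,::-1]); print(n,camera_params(n))
print(ctrl.observe(),ctrl.nose_length)
E
```

```text
side {'K': array([[517.96759511,   0.        , 283.26290963],
       [  0.        , 517.96759511, 209.48103885],
       [  0.        ,   0.        ,   1.        ]]), 'k1': 0.021837412268205035, 'origin': array([ 0.17127719, -0.93320349,  1.02067802]), 'orientation': array([-0.37074469,  0.90916071, -0.17503571,  0.0730594 ])}
top {'K': array([[380.69958043,   0.        , 279.11911165],
       [  0.        , 380.69958043, 211.43819118],
       [  0.        ,   0.        ,   1.        ]]), 'k1': -0.01992549907438208, 'origin': array([ 0.4030822 , -0.09575897,  1.13360114]), 'orientation': array([ 0.03725325, -0.70357821,  0.70852779, -0.03972758])}
{'t': 0.1, 'joint_pos': array([ 1.14050431e+00,  3.07487225e-01,  1.50753741e+00,  4.35344285e-05,
        1.32839952e+00, -7.35044656e-02]), 'qd': array([-0.00100809, -0.00306561, -0.00448701,  0.00033079,  0.00121435,
       -0.00128523]), 'joint_efforts': array([-1.07976997e-03, -4.58531320e+01, -2.52608764e+01, -2.34412882e-04,
        5.60170534e-03, -2.23803781e-06]), 'position': array([0.20071752, 0.5385034 , 0.40388116]), 'tcp_rot': array([-2.48704565e-04,  1.77454158e-01,  9.84128641e-01, -8.81588923e-04]), 'contact_force': array([-0.43816897,  0.76139768,  0.2912162 ]), 'moment': array([-0.00386068, -0.00872105,  0.06045468]), 'finger_force': 0.0, 'width': 0.08526936033650775} 0.1734
```

View pics/side0.png

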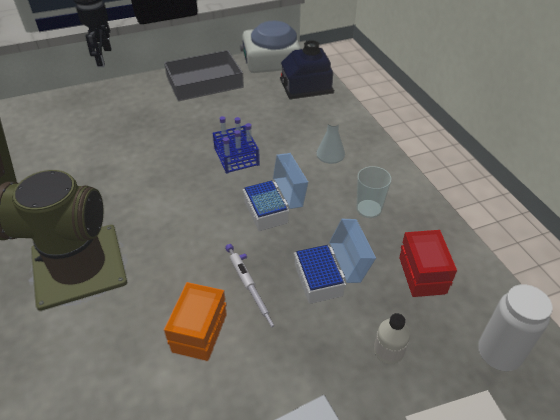

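View pics/top0.png

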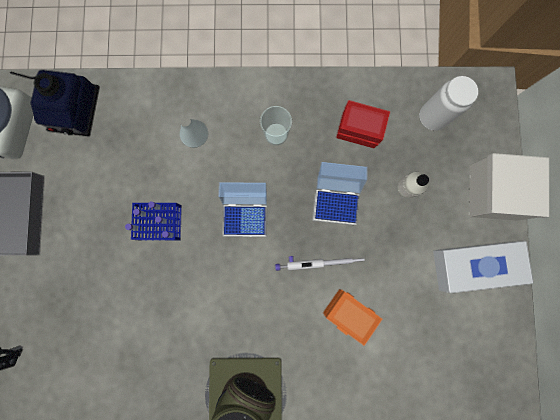

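Candidates: the box at side (268,198) / top (245,212), which has speckled pale tips over part of its grid; the box at side (320,268) / top (338,195), with a plain dark grid, so empty; and the orange (195,320) and red (428,262) look-alikes, both to be left alone. I choose the one at top (245,212) and check it with a crop plus a measurement.

```bash
python3 - <<'E'
from h import *
t=cv2.imread("pics/top0.png"); s=cv2.imread("pics/side0.png")
a=cv2.resize(t[170:250,205:285],None,fx=5,fy=5,interpolation=cv2.INTER_CUBIC)
b=cv2.resize(s[145:225,235:315],None,fx=5,fy=5,interpolation=cv2.INTER_CUBIC)
cv2.imwrite("pics/crop1.png",np.hstack([a,b]))
hsv=cv2.cvtColor(t,cv2.COLOR_BGR2HSV)
for nm,(x0,y0,x1,y1) in dict(tips=(205,170,285,250),empty=(300,150,385,235)).items():
    H=hsv[y0:y1,x0:x1]
    for lab,m in (("plate",(H[...,1]>150)&(H[...,0]>95)&(H[...,0]<130)),("lid",(H[...,1]>50)&(H[...,1]<150)&(H[...,0]>95)&(H[...,0]<125)),("white",(H[...,1]<40)&(H[...,2]>170))):
        m=cv2.morphologyEx(m.astype(np.uint8),cv2.MORPH_CLOSE,np.ones((5,5)))
        cs,_=cv2.findContours(m,0,2); c=max(cs,key=cv2.contourArea)+np.array([x0,y0])
        r=cv2.minAreaRect(c); bp=cv2.boxPoints(r); print(nm,lab,r,cv2.contourArea(c))
        z=.058 if lab!="lid" else .145
        print(np.round([onplane("top",p,z)[:2] for p in bp],4).tolist(), onplane("top",r[0],z)[:2])
E
```

```text
tips plate ((244.0, 220.0), (26.0, 40.0), 90.0) 1007.0
[[0.5345, 0.0568], [0.5337, -0.057], [0.4597, -0.0568], [0.4605, 0.0562]] [ 4.96954930e-01 -2.18989248e-04]
tips lid ((242.0, 208.5), (51.0, 46.0), 90.0) 1952.0
[[0.5876, 0.0582], [0.5868, -0.063], [0.4525, -0.0625], [0.4533, 0.0569]] [ 0.51956762 -0.00263301]
tips white ((243.92892456054688, 234.99490356445312), (42.178253173828125, 2.9923760890960693), 4.085616588592529) 23.0
[[0.4549, 0.0596], [0.4633, 0.059], [0.454, -0.0598], [0.4456, -0.0592]] [ 4.54474919e-01 -1.32751267e-04]
empty plate ((336.3869934082031, 206.42022705078125), (39.92950439453125, 26.70924186706543), 6.170175075531006) 997.0
[[0.5025, -0.202], [0.5788, -0.2115], [0.5656, -0.3249], [0.4895, -0.3145]] [ 0.53395487 -0.26320442]
empty lid ((341.5914611816406, 181.1768341064453), (48.0377197265625, 34.675506591796875), 6.34019136428833) 1209.0
[[0.5519, -0.1962], [0.6443, -0.2081], [0.6292, -0.3345], [0.5371, -0.3214]] [ 0.59036375 -0.26500959]
empty white ((335.4755859375, 206.2195281982422), (42.73700714111328, 31.693851470947266), 6.340190887451172) 46.5
[[0.4967, -0.1944], [0.5872, -0.206], [0.5727, -0.3274], [0.4824, -0.3148]] [ 0.5345483  -0.26061788]
```

View pics/crop1.png

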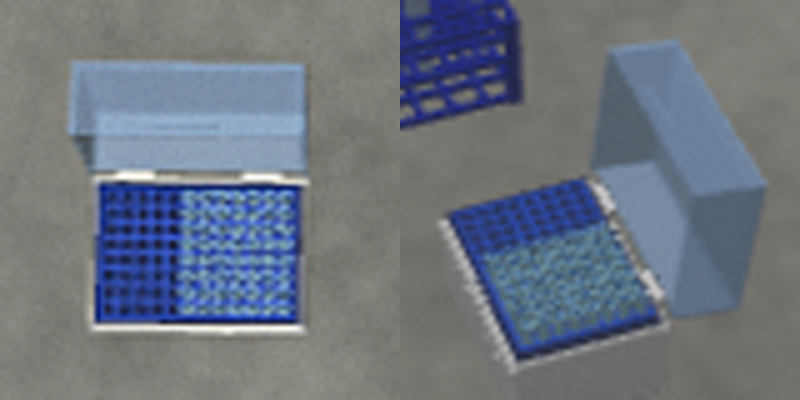

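The crop confirms it: pale tips fill the -y part of the grid (crop left half, 180–295 × 190–320). The lid is open to the rear, with its outer face edge at crop row ~62 and its rim edge at row ~135.

```bash
python3 - <<'E'
from h import *
h=onplane("top",(245,205.5),.060); f=onplane("top",(244.5,236),.058); print("rear",h,"front",f)
H=np.array([(h[0]+f[0])/2+.043,.058])
print("H",H, "rim/face corners seen")
for th in np.arange(1.6,1.96,.05):
    u=np.array([-np.cos(th),np.sin(th)]);n=np.array([np.sin(th),np.cos(th)])
    a=H+.086*u; b=a+.04*n
    print(round(th,2),a.round(3),b.round(3),proj("top",(a[0],0,a[1])).round(1),proj("top",(b[0],0,b[1])).round(1))
print(onplane("top",(276,135),0),onplane("top",(276,112),.118),onplane("top",(194,133),0), [onplane("top",(x,182.4),.137)[1] for x in(219.5,266)])
E
```

```text
rear [ 0.53810747 -0.00312091  0.06      ] front [ 0.4516291  -0.00175194  0.058     ]
H [0.53786829 0.058     ] rim/face corners seen
1.6 [0.54  0.144] [0.58  0.143] [241.1 200.7] [241.2 185.7]
1.65 [0.545 0.144] [0.585 0.141] [241.1 199.1] [241.2 184.3]
1.7 [0.549 0.143] [0.589 0.138] [241.1 197.5] [241.3 183. ]
1.75 [0.553 0.143] [0.593 0.135] [241.1 195.9] [241.4 181.7]
1.8 [0.557 0.142] [0.596 0.133] [241.2 194.4] [241.6 180.5]
1.85 [0.562 0.141] [0.6  0.13] [241.2 192.9] [241.7 179.3]
1.9 [0.566 0.139] [0.604 0.126] [241.3 191.4] [241.8 178.3]
1.95 [0.57  0.138] [0.607 0.123] [241.3 190. ] [241.9 177.3]
[ 0.76278249 -0.0923098   0.        ] [ 0.79090465 -0.09307631  0.118     ] [0.77090351 0.15923366 0.        ] [np.float64(0.05813843455004718), np.float64(-0.065361410121421)]
```

step_arm(travel=[[0,0,0],[0,0,0],[0,0,0]], turn=[[0,0,-0.12],[0,0,-0.12],[0,0,-0.118]], jaw=[-1,-1,-1])

```text
t: 0.4
position: [0.2008, 0.5386, 0.4042]
tcp_rot: [-0.0, -0.003, 1.0, -0.001]
contact_force: [-0.2, 0.7, -0.4]
width: 0.0439
finger_force: 0.0
```

step_arm(travel=[[-3.1,-3.8,0],[-3.1,-3.8,0],[-3.1,-3.8,0],[-3.1,-3.8,0],[-3.1,-3.8,0]], turn=[[0,0,0],[0,0,0],[0,0,0],[0,0,0],[0,0,0]], jaw=[-1,-1,-1,-1,-1])

```text
t: 0.9
position: [0.3567, 0.3473, 0.4044]
tcp_rot: [-0.0, -0.001, 1.0, -0.0]
contact_force: [0.8, 0.5, 0.8]
width: -0.0002
finger_force: 0.0
```

step_arm(travel=[[-3.1,-3.8,0],[-3.1,-3.8,0],[-3.1,-3.8,0],[-3.1,-3.8,0],[-3.1,-3.8,0]], turn=[[0,0,0],[0,0,0],[0,0,0],[0,0,0],[0,0,0]], jaw=[-1,-1,-1,-1,-1])

```text
t: 1.4
position: [0.5121, 0.1573, 0.4045]
tcp_rot: [-0.0, -0.0, 1.0, 0.0]
contact_force: [0.6, 0.6, -0.7]
width: 0.0004
finger_force: 0.0
```

step_arm(travel=[[-3.1,-3.8,0],[-3.1,-3.8,0],[-3.1,-3.8,0],[-1,-3.8,0],[0,0,0]], turn=[[0,0,0],[0,0,0],[0,0,0],[0,0,0],[0,0,0]], jaw=[-1,-1,-1,-1,-1])

```text
t: 1.9
position: [0.6162, 0.0025, 0.4037]
tcp_rot: [-0.0, 0.002, 1.0, -0.001]
contact_force: [1.0, 0.8, -0.5]
width: -0.0003
finger_force: 0.0
```

step_arm(travel=[[-1.6,-0.4,2],[0,0,3],[0,0,3],[0,0,3.4],[0,0,0]], turn=[[0,0,0],[0,0,0],[0,0,0],[0,0,0],[0,0,0]], jaw=[-1,-1,-1,-1,-1])

```text
t: 2.4
position: [0.6276, 0.0041, 0.2855]
tcp_rot: [-0.006, -0.001, 1.0, 0.001]
contact_force: [-0.6, -0.3, 0.1]
width: -0.0004
finger_force: 0.0
```

```bash
python3 - <<'E'
from h import *
t=get_image("top"); s=get_image("side")
a=cv2.resize(t[150:250,195:295],None,fx=4,fy=4,interpolation=cv2.INTER_CUBIC)
b=cv2.resize(s[105:225,225:345],(400,400),interpolation=cv2.INTER_CUBIC)
cv2.imwrite("pics/c2.png",np.hstack([a,b])[:,:,::-1]); print(ctrl.observe()["position"])
H=np.array([.538,.058]); s_=.064
for th in(1.72,1.6,1.5,1.4,1.2,1.0,.8,.6,.4,.2,0): print(th,(H+s_*np.array([-np.cos(th),np.sin(th)])+.04*np.array([np.sin(th),np.cos(th)])+[.011,.1734]).round(4))
E
```

```text
[0.63009474 0.00383647 0.29030565]
1.72 [0.5981 0.2887]
1.6 [0.5909 0.2942]
1.5 [0.5844 0.2981]
1.4 [0.5775 0.3013]
1.2 [0.5631 0.3055]
1.0 [0.5481 0.3069]
0.8 [0.5331 0.3052]
0.6 [0.5188 0.3006]
0.4 [0.5056 0.2932]
0.2 [0.4942 0.2833]
0 [0.485  0.2714]
```

View pics/c2.png

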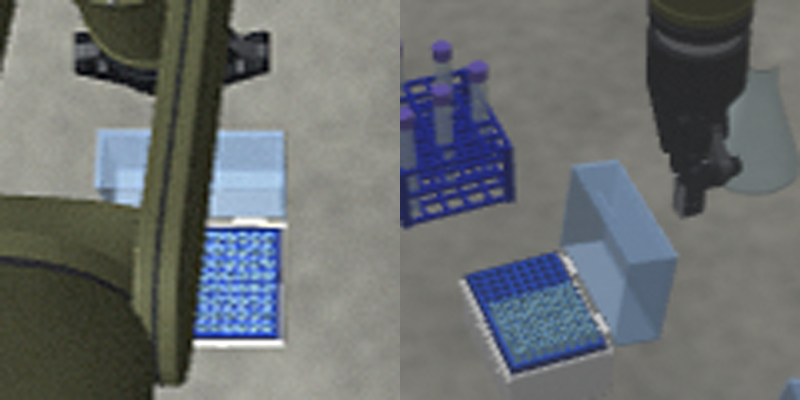

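The fingertips (side crop ~690,205) hang behind the open lid, clear of it. The lid is unmoved and the box is undisturbed. I start the push.

step_arm(travel=[[0.6,0,0],[0.6,0,0],[0.6,0,0],[0.6,0,0],[0.5,0,0]], turn=[[0,0,0],[0,0,0],[0,0,0],[0,0,0],[0,0,0]], jaw=[-1,-1,-1,-1,-1])

```text
t: 3.0
position: [0.6008, 0.0033, 0.2914]
tcp_rot: [0.0, -0.001, 1.0, -0.0]
contact_force: [-0.7, 0.9, 0.4]
width: -0.0
finger_force: 0.0
```

step_arm(travel=[[0.4,0,-0.1],[0.4,0,-0.2],[0.4,0,-0.2],[0.4,0,-0.2],[0.4,0,-0.2]], turn=[[0,0,0],[0,0,0],[0,0,0],[0,0,0],[0,0,0]], jaw=[-1,-1,-1,-1,-1])

```text
t: 3.5
position: [0.5814, 0.0033, 0.3]
tcp_rot: [0.0, -0.001, 1.0, 0.0]
contact_force: [1.6, 0.5, 0.2]
width: -0.0002
finger_force: 0.6
```

```bash
python3 - <<'E'
from h import *
s=get_image("side"); o=ctrl.observe(); print(o["position"],o["contact_force"])
cv2.imwrite("pics/c3.png",cv2.resize(s[105:225,225:345],(480,480),interpolation=cv2.INTER_CUBIC)[:,:,::-1])
E
```

```text
[0.58076781 0.00328361 0.30021846] [0.56465477 0.27683374 0.06440261]
```

View pics/c3.png

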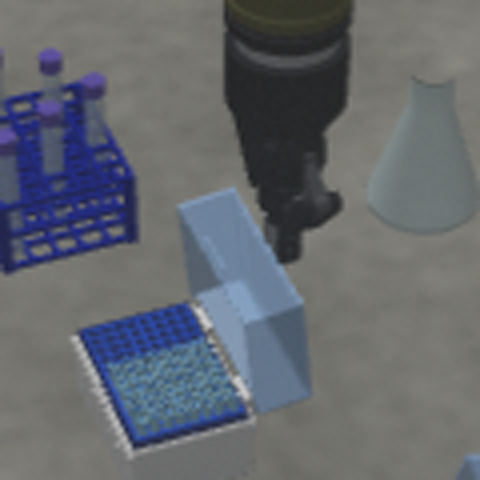

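The lid is being pushed over (about 1.5 rad) with the fingertips on its outer face. The box corner sits where it was, so I continue along the arc.

step_arm(travel=[[0.4,0,-0.15],[0.4,0,-0.1],[0.4,0,-0.1],[0.4,0,-0.1],[0.4,0,-0.1]], turn=[[0,0,0],[0,0,0],[0,0,0],[0,0,0],[0,0,0]], jaw=[-1,-1,-1,-1,-1])

```text
t: 4.05
position: [0.561, 0.0032, 0.3051]
tcp_rot: [-0.0, -0.001, 1.0, 0.0]
contact_force: [0.1, 0.7, -1.0]
width: -0.0003
finger_force: 0.3
```

step_arm(travel=[[0.4,0,0],[0.4,0,0],[0.4,0,0],[0.4,0,0.05],[0.4,0,0.05]], turn=[[0,0,0],[0,0,0],[0,0,0],[0,0,0],[0,0,0]], jaw=[-1,-1,-1,-1,-1])

```text
t: 4.55
position: [0.5411, 0.0032, 0.3041]
tcp_rot: [-0.0, -0.001, 1.0, -0.0]
contact_force: [-0.0, 0.8, 1.8]
width: -0.0005
finger_force: 0.5
```

```bash
python3 - <<'E'
from h import *
s=get_image("side"); o=ctrl.observe(); print(o["position"],o["contact_force"])
cv2.imwrite("pics/c4.png",cv2.resize(s[105:225,225:345],(480,480),interpolation=cv2.INTER_CUBIC)[:,:,::-1])
E
```

```text
[0.54030486 0.00321754 0.30394739] [-0.14123642  0.09166013  1.40284328]
```

View pics/c4.png

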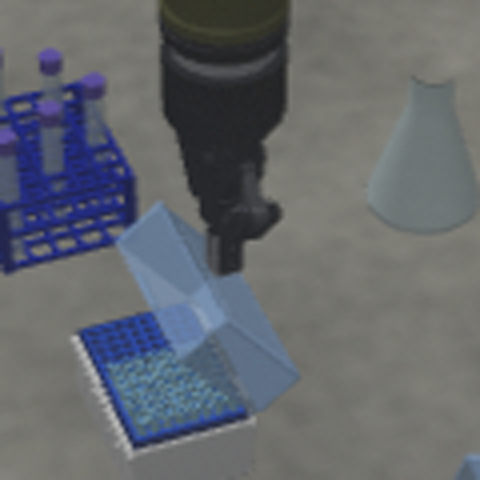

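The lid is about half over (roughly 0.85 rad), the tips are on its outer face, and the box hasn't moved. I carry on over and down.

step_arm(travel=[[0.4,0,0.05],[0.4,0,0.1],[0.4,0,0.15],[0.4,0,0.15],[0.4,0,0.2]], turn=[[0,0,0],[0,0,0],[0,0,0],[0,0,0],[0,0,0]], jaw=[-1,-1,-1,-1,-1])

```text
t: 5.1
position: [0.5211, 0.0031, 0.2976]
tcp_rot: [-0.0, -0.001, 1.0, -0.0]
contact_force: [-0.2, 0.9, 1.1]
width: 0.0001
finger_force: 0.5
```

step_arm(travel=[[0.3,0,0.25],[0.3,0,0.25],[0.3,0,0.25],[0.3,0,0.25],[0.3,0,0.3]], turn=[[0,0,0],[0,0,0],[0,0,0],[0,0,0],[0,0,0]], jaw=[-1,-1,-1,-1,-1])

```text
t: 5.6
position: [0.5062, 0.0031, 0.2844]
tcp_rot: [-0.0, -0.001, 1.0, 0.0]
contact_force: [0.1, 0.1, 1.3]
width: -0.0002
finger_force: 0.5
```

step_arm(travel=[[0.2,0,0.25],[0.2,0,0.25],[0.2,0,0.25],[0.2,0,0.25],[0.1,0,0.25]], turn=[[0,0,0],[0,0,0],[0,0,0],[0,0,0],[0,0,0]], jaw=[-1,-1,-1,-1,-1])

```text
t: 6.1
position: [0.4972, 0.0031, 0.2719]
tcp_rot: [-0.0, -0.001, 1.0, 0.0]
contact_force: [-1.0, 0.2, 0.5]
width: -0.0002
finger_force: 0.5
```

step_arm(travel=[[0.1,0,0.1],[0,0,0.1],[0,0,0.1],[0,0,0]], turn=[[0,0,0],[0,0,0],[0,0,0],[0,0,0]], jaw=[-1,-1,-1,-1])

```text
t: 6.5
position: [0.4966, 0.0032, 0.2712]
tcp_rot: [0.001, -0.001, 1.0, -0.0]
contact_force: [-5.2, 0.5, 18.5]
width: 0.0001
finger_force: 9.1
```

step_arm(travel=[[0,0,0.1],[0,0,0],[0,0,-0.4],[0,0,-1.0],[0,0,-3]], turn=[[0,0,0],[0,0,0],[0,0,0],[0,0,0],[0,0,0]], jaw=[-1,-1,-1,-1,-1])

```text
t: 7.0
position: [0.4954, 0.0032, 0.3107]
tcp_rot: [-0.003, -0.001, 1.0, 0.0]
contact_force: [0.0, 0.0, -0.1]
width: 0.0001
finger_force: 0.0
```

step_arm(travel=[[0,0,-4],[0,0,-4],[0,4,0],[0,4,0],[0,4,0]], turn=[[0,0,0],[0,0,0],[0,0,0],[0,0,0],[0,0,0]], jaw=[-1,-1,-1,-1,-1])

```text
t: 7.5
position: [0.4965, 0.1241, 0.393]
tcp_rot: [0.001, 0.0, 1.0, 0.0]
contact_force: [0.3, -0.1, -0.5]
width: 0.0002
finger_force: 0.0
```

step_arm(travel=[[0,4,0],[0,4,0],[0,4,0],[0,4,0],[0,4,0]], turn=[[0,0,0],[0,0,0],[0,0,0],[0,0,0],[0,0,0]], jaw=[-1,-1,-1,-1,-1])

```text
t: 8.0
position: [0.496, 0.3249, 0.3923]
tcp_rot: [0.0, -0.001, 1.0, -0.0]
contact_force: [0.5, -0.7, 0.7]
width: 0.0
finger_force: 0.0
```

```bash
python3 - <<'E'
from h import *
s=get_image("side"); t=get_image("top"); print(ctrl.observe()["position"])
a=cv2.resize(t[170:250,205:285],(400,400),interpolation=cv2.INTER_CUBIC)
b=cv2.resize(s[145:225,235:315],(400,400),interpolation=cv2.INTER_CUBIC)
cv2.imwrite("pics/c5.png",np.hstack([a,b])[:,:,::-1])
for z,x in((.098,.452),(.058,.452),(.098,.538),(.098,.495)):
  print(x,z,[((proj("top",(x,y,z))-[205,170])*5).round() for y in(-.0635,.0595)],[((proj("side",(x,y,z))-[235,145])*5).round() for y in(-.0635,.0595)])
E
```

```text
[0.49618086 0.3276947  0.39209294]
0.452 0.098 [array([305., 325.]), array([ 78., 327.])] [array([109., 311.]), array([ 31., 158.])]
0.452 0.058 [array([307., 329.]), array([ 89., 330.])] [array([112., 366.]), array([ 35., 213.])]
0.538 0.098 [array([304., 168.]), array([ 80., 170.])] [array([268., 266.]), array([182., 118.])]
0.495 0.098 [array([304., 246.]), array([ 79., 248.])] [array([189., 288.]), array([107., 138.])]
```

View pics/c5.png

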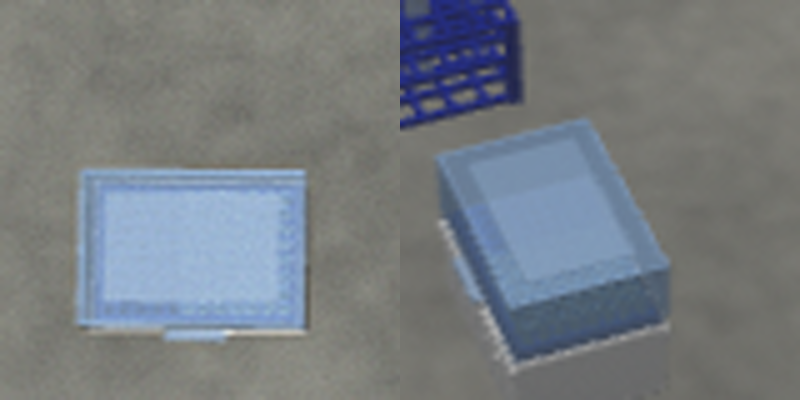

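Lid corners and edges match the shut-lid projection to within about 1 px. The rim lies flat on the base, and the box is in place. Pressing met a hard stop (18 N) at the predicted shut height, so I hand in.

```bash
python3 -c "
from cell import ctrl
print(ctrl.sign_off())"
```

```text
the job is handed in; nothing more can be done
None
```

I closed the lid of the box with tips and pressed it to a hard stop at the shut height, and the final pictures show that box in its place with the lid down. The arm never came near the empty box or the other labware. The job is handed in, but the hand-in returned no verdict.

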